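# Pack and peg the picnic hamper

### The arm

A 6-joint arm with a two-finger parallel gripper is mounted at the origin on the work surface. World frame = base frame: x ahead of the robot, y to its left, z up, the work surface at z = 0. Lengths are in m, angles in rad, forces in N, time in s.
With the tool pointing down it reaches from about 0.375 to 0.975 m from the base axis. Payload 3.8 kg.
Tool frame: the origin (TCP) lies at the very end of the fingers, on their centre line; the grasp point (between the pads) lies bot.hold_point_z behind it (bot.hold_point_z is the distance from the TCP to the grasp point, in m); z points along the fingers, y is the line along which they close (so a half turn about z gives the same grasp; the last joint's range is limited). The gripper opens to 85 mm and grips with 20 to 120 N. Pads are 22 mm wide; open, the fingers measure 114 mm over their backs; the gripper's body (76 mm by 85 mm) begins 54 mm behind the grasp point. The pads swing forward as they close: fully open they stand 13 mm farther back than shut.
Start: joints at [-1.17, 0.264, 1.604, -0, 1.274, -0.037], TCP at [0.286, -0.611, 0.231] pointing down, gripper open.
Joint ranges: [-2.63, 2.63], [-0.94, 2.18], [0.31, 2.57], [-1.31, 4.45], [0, 2.66], [-2.55, 2.55]. Speed limits (rad/s): [2.57, 2.57, 3.14, 3.14, 3.14, 3.14].

### API

Orientations are given as a rotation vector (axis times angle).
In Python, from workcell import bot gives the robot as it stands.
- The arm moves only by the tool jog_arm, called after "Call:" as a command line: name --argument value ..., lists and objects as JSON in quotes. Schema: {"type":"object","properties":{"plan":{"type":"array","items":{"type":"array","items":{"type":"array","items":{"type":"number"},"minItems":4,"maxItems":4},"minItems":1,"maxItems":5},"minItems":1,"maxItems":1},"finger_gap":{"type":"number"},"force":{"type":"number"},"only":{"type":"string"},"quiet":{"type":"boolean"},"lines":{"type":"string"}},"required":["plan"],"additionalProperties":false}. plan is a list that holds a single list of rows (three levels of brackets), with 1 to 5 rows, each of 4 numbers: dx, dy, dz in units of 100 mm, then a turn about the tool's z in rad; each row shifts and turns the commanded pose from where the row before left it, along the tool's axes as they then stand; what a row does not reach is not made up. A row lasts 1/8 s, in which the tool goes at most 0.0625 m and 0.188 rad, less where a joint would pass 70% of its speed; a pose out of reach is approached as far as the arm can. finger_gap is the opening from 0.0 (shut) to 1.0 (fully open), set as the call begins (left out keeps the last). The fingers move at their own pace and stop on an object; force is the grip in N (left out, the last holds). Time passes only in rows, so rows that do not move let the fingers close. The tool returns the time, the measured TCP pose, the force, the opening and the grip force at its end. only (a regular expression) keeps the lines of the reply that match it, lines (a string "A,B") keeps lines A to B, and quiet returns only ok. Input that does not fit is refused with a message, and nothing moves.
- bot.read_state(): the state, without advancing time (a new reading comes with each control period).
- bot.read_camera(name): name is "scene" or "top"; returns the picture (400x640x3 uint8, red, green, blue); there is no depth.
- bot.camera_info(name): a dict with "intrinsics" (3x3 intrinsics, pixels), "k1" (the pictures are not rectified: a ray, as slopes to the right and down, at radius r is drawn at 1 + k1 r^2 times it, then the intrinsics apply), "extrinsics" (4x4, takes a point from camera to world coordinates). Camera axes: x right, y down, z forward; pixel columns grow to the right and rows downward; lengths in m; the calibration is good to about 2 mm. A picture is of the moment at which its call begins. camera_info takes no time and is no camera call.
- bot.finish_job(): hands the job in; it is judged then, once.
The state is a dict: "time": time; "q": joint angles; "joint_vel": joint speeds; "joint_torque": joint torques, N m; "tool_pos": TCP position; "tcp_rot": TCP orientation; "wrist_force": force on the tool from outside, world axes, zero at the start; "torque": the same for the moment, N m; "width": opening from 0.0 (shut) to 1.0 (fully open); "grip_force": force on a finger pad.
Only numpy, scipy, OpenCV 4.12 (cv2) and the standard library are available. Lean on these libraries where they do the work, as an engineer would, in place of code of your own. Each camera call takes 0.05 s, during which the arm holds its last target. There are 200 camera calls.

### The job

Finish packing the picnic hamper on the chalet's coffee table: stand the jam jar upright in its empty half, setting it down rather than dropping it, then shut the lid so that the brass loop comes up through its slot. Lock it with the wooden peg: slide the peg straight through the loop from the front until its head is up against the loop, and let go. Leave the two champagne flutes and the plate with the tart where they stand.

Things in the scene. Friction and masses are not known exactly. Their poses are not given: they have to be found in the camera images.
- hamper: Woven picnic hamper, fixed. Origin: centre of its underside; x from front (robot side, yaw within 0.2 rad) to hinge side, y left, z up. 190 (x) by 280 (y) mm, rim 120 mm high, walls 14, floor 8 mm. A 6 mm partition (top at 93 mm) leaves two halves of 162 (x) by 123 (y) mm: the +y half is packed (green tin, cartons, up to 98 mm above the table), the -y half is empty.
- empty_half (a point): Centre of the floor (8 mm above the table) of the hamper's empty half, where the jar goes; axes as the hamper.
- lid (a joint): Lid angle: 0 shut on the rim, 1.57 upright; starts leaning back at 1.65 to 1.8, stop 1.85. Woven slab, 196 mm hinge to free edge, 292 wide, 12 thick, 0.35 kg. A friction stay (0.2 N m) holds it above about 0.9 rad; lower it sinks shut slowly by itself. Push it shut from behind, forward over to the robot side and down (2 to 5 N). A 36 by 13 mm slot near the free edge takes the loop.
- lid_hinge (a point): Middle of the lid's hinge line, on the far rim, 120 mm above the table (the lid's inner face runs through this line).
- lid_edge (a point): Middle of the lid's free edge, on its outer face (the top when shut): 196 mm from the hinge line along the lid, 12 mm out from the inner face. Axes turn with the lid: z outer normal, -x from hinge to free edge. With the lid open it is about 0.31 m above the table.
- loop (a point): Centre of the eye of the brass loop (6 mm round bar) on the middle of the front rim, 88 mm in front of the hamper's centre; axes as the hamper, the eye faces along x. Lid shut, the eye is 18 mm wide (y) and 20 high (z), from the lid's top (132 mm above the table) to under the bow; centre at 142 mm. Loop outside 30 mm wide, top at 158 mm. The shut lid's free edge is 13 mm in front of it.
- peg: Dark wooden peg, 25 g, lying flat, tip away from the robot (yaw within 0.5 rad). Origin: on its underside below the shoulder where head meets shaft; x along the shaft to the tip, z up; axis 6 mm above the underside. Shaft 12 mm thick, 70 long, the last 15 tapering to 6. Flat head 34 long (x -34 to 0), 28 wide (y), 12 thick; it cannot pass the loop.
- peg_shoulder (a point): On the peg's axis where the shaft meets the head; against the loop when the peg is fully home. Axes as the peg.
- peg_tip (a point): End of the peg's tapered shaft, on its axis, 70 mm from the shoulder.
- jar: Amber jam jar with a red cap, 62 mm diameter, 90 mm high, about 0.3 kg, standing on the table. Origin: centre of its underside, z up.
- flute0: Champagne flute on the right (-y), the one nearer the hamper, 210 mm tall, foot 66 mm, widest 54 mm at 150 mm up; origin: centre of its foot. Bystander.
- flute1: The other champagne flute, further right, same form. Bystander.
- plate: White plate on the left (+y), 150 mm across, with a berry tart, 35 mm high in all; origin: centre of its underside. Bystander.

How it is judged:
By the outcome, as a careful person would: the job done as asked, in the order asked, and still so for the second after the job is handed in, with the robot touching nothing.
It also fails if it takes over 72 s, if anything falls off the work surface, if the arm or the gripper's body presses on something with over 40 N, if the wrist force passes 120 N, or if a joint passes its speed limit or range.

## Working session

There is one attempt and no reset: what is moved stays moved. The work goes in short steps, Python scripts to look and compute and a tool call to move; the robot and the scene stay as the last step left them, time stands still between calls to the robot, and variables do not carry over. Pictures are saved under pics/ and viewed, at most 13 in all, crops included, and the job is handed in when it is done.

```bash
ls; mkdir -p pics
```

Run:
```python
from workcell import bot
import cv2,numpy as np
np.set_printoptions(precision=4,suppress=True)
for n in("scene","top"):
    cv2.imwrite(f"pics/{n}0.png",bot.read_camera(n)[:,:,::-1]); i=bot.camera_info(n); print(n,i)
print(bot.read_state(),bot.hold_point_z)
```

```text
pics
workcell.py
scene {'intrinsics': array([[411.0429,   0.    , 311.4073],
       [  0.    , 411.0429, 202.0752],
       [  0.    ,   0.    ,   1.    ]]), 'k1': 0.023244633801948935, 'extrinsics': array([[ 0.9852, -0.1513,  0.0808,  0.4693],
       [-0.1713, -0.8953,  0.4111, -0.4662],
       [ 0.0101, -0.4189, -0.908 ,  1.0816],
       [ 0.    ,  0.    ,  0.    ,  1.    ]])}
top {'intrinsics': array([[496.2454,   0.    , 313.8331],
       [  0.    , 496.2454, 201.3849],
       [  0.    ,   0.    ,   1.    ]]), 'k1': -0.005894558588360163, 'extrinsics': array([[ 0.021 , -0.9951,  0.0964,  0.4286],
       [-0.9998, -0.0202,  0.0085, -0.0049],
       [-0.0065, -0.0966, -0.9953,  1.3683],
       [ 0.    ,  0.    ,  0.    ,  1.    ]])}
{'time': 0.1, 'q': array([-1.1699,  0.2647,  1.6053,  0.    ,  1.2737, -0.0369]), 'joint_vel': array([ 0.0002,  0.0009, -0.004 , -0.0007, -0.0011, -0.001 ]), 'joint_torque': array([  0.0001, -51.6709, -36.859 ,  -0.0002,   0.0062,  -0.    ]), 'tool_pos': array([ 0.2859, -0.6107,  0.2301]), 'tcp_rot': array([-3.0646, -0.6817,  0.0006]), 'wrist_force': array([ 0.2067, -0.104 ,  1.0726]), 'torque': array([-0.04  ,  0.0132,  0.0128]), 'grip_force': 0.0, 'width': 1.000084552381268} 0.0187
```
View pics/scene0.png

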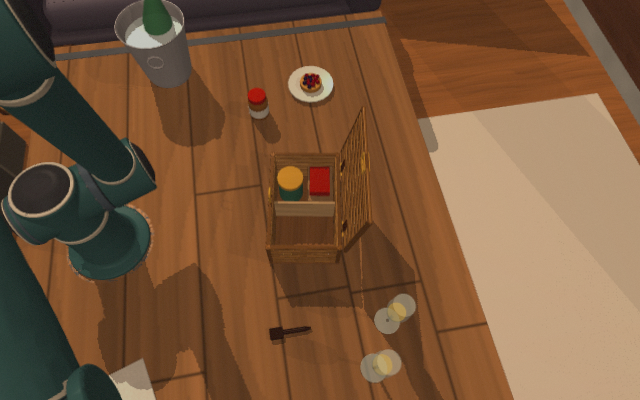

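View pics/top0.png

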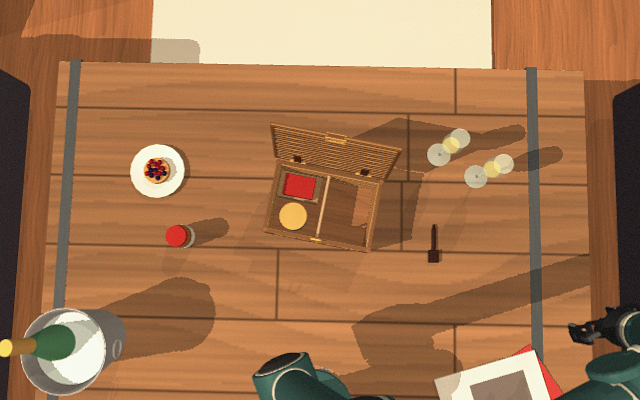

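The scene view shows the jar at (258,103), the hamper centred at (305,208), the peg from (276,334) to (310,329) and the flutes at lower right. The top view shows the cap at (177,236), the hamper at (325,210), the loop at (316,239) and the peg from (433,262) to (434,226). I'll measure next.

Create h.py:
```python
from workcell import bot
import cv2,numpy as np
np.set_printoptions(precision=4,suppress=True)
def dist(i): return np.array([i["k1"],0,0,0,0.])
def ray(n,uv):
    i=bot.camera_info(n); E=i["extrinsics"]
    p=cv2.undistortPoints(np.array([[uv]],float),i["intrinsics"],dist(i))[0,0]
    return E[:3,3],E[:3,:3]@np.r_[p,1]
def atz(n,uv,z):
    o,d=ray(n,uv); return o+d*(z-o[2])/d[2]
def proj(n,P):
    i=bot.camera_info(n); W=np.linalg.inv(i["extrinsics"])
    return cv2.projectPoints(np.atleast_2d(P).astype(float),cv2.Rodrigues(W[:3,:3])[0],W[:3,3],i["intrinsics"],dist(i))[0][:,0]
def tri(a,b):
    (o1,d1),(o2,d2)=ray("top",a),ray("scene",b)
    t=np.linalg.lstsq(np.c_[d1,-d2],o2-o1,rcond=None)[0]; p,q=o1+d1*t[0],o2+d2*t[1]
    return (p+q)/2,np.linalg.norm(p-q)
def tool(dp):  # world displacement -> tool axes
    return cv2.Rodrigues(bot.read_state()["tcp_rot"])[0].T@np.array(dp)
```

Run:
```python
from h import *
t=cv2.imread("pics/top0.png");s=cv2.imread("pics/scene0.png")
cv2.imwrite("pics/c1.png",cv2.resize(t[118:266,255:450],None,fx=4,fy=4,interpolation=cv2.INTER_CUBIC))
a=cv2.resize(s[80:280,220:400],None,fx=3,fy=3,interpolation=cv2.INTER_CUBIC)
b=cv2.resize(s[310:350,255:325],None,fx=3,fy=3,interpolation=cv2.INTER_CUBIC)
a[:120,330:540]=b  # peg inset in unused corner
cv2.imwrite("pics/c2.png",a)
for n,im,box in(("top",t,(155,215,205,260)),("scene",s,(240,80,280,110))):
    x0,y0,x1,y1=box;c=im[y0:y1,x0:x1].astype(int)
    m=(c[:,:,2]>120)&(c[:,:,1]<60)&(c[:,:,0]<60);yy,xx=np.nonzero(m);print(n,xx.min()+x0,xx.max()+x0,yy.min()+y0,yy.max()+y0,xx.mean()+x0,yy.mean()+y0,m.sum(),atz(n,(xx.mean()+x0,yy.mean()+y0),.088))
for n,im,box in(("top",t,(422,220,446,268)),("scene",s,(262,318,318,346))):
    x0,y0,x1,y1=box;c=im[y0:y1,x0:x1].astype(int)
    m=(c.sum(2)<140).astype(np.uint8);yy,xx=np.nonzero(m);P=np.array([atz(n,(x+x0,y+y0),.008)[:2] for x,y in zip(xx,yy)])
    w,v=np.linalg.eigh(np.cov(P.T));d=v[:,1]*np.sign(v[0,1]);u=P@d; e=P@np.array([-d[1],d[0]])
    print("peg",n,m.sum(),"yaw",np.arctan2(d[1],d[0]),"head end",d*u.min()+np.array([-d[1],d[0]])*e.mean(),"tip",d*u.max()+np.array([-d[1],d[0]])*e.mean(),"len",np.ptp(u))
```

```text
top 166 186 226 246 175.90434782608696 235.54782608695652 345 [0.4568 0.3601 0.088 ]
scene 247 265 88 101 256.1658536585366 94.3609756097561 205 [0.4548 0.364  0.088 ]
peg top 202 yaw -0.006572903229816824 head end [ 0.4038 -0.3218] tip [ 0.5021 -0.3225] len 0.0982991265028042
peg scene 306 yaw -0.004032246832988683 head end [ 0.3996 -0.3219] tip [ 0.5021 -0.3223] len 0.10246811215609675
```

View pics/c1.png

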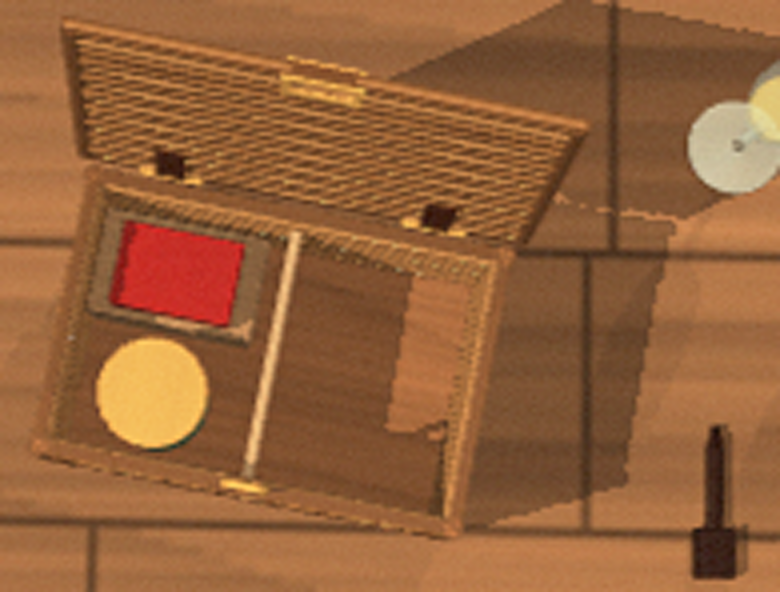

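View pics/c2.png

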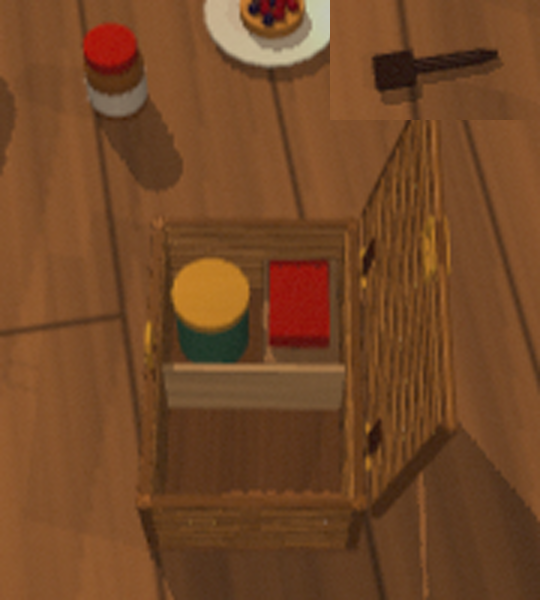

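The crops show the rim corners at (35,445), (455,533), (510,250) and (90,170) in the top crop, with the loop at (243,485) and the partition top from (298,235) to (247,478). The peg is straight, with its head nearest the robot.

Run:
```python
from h import *
from scipy.optimize import least_squares
f1=lambda x,y:(255+(x+.5)/4-.5,118+(y+.5)/4-.5); f2=lambda x,y:(220+(x+.5)/3-.5,80+(y+.5)/3-.5)
L=[("top",f1(35,447),(-.095,.14,.12)),("top",f1(455,534),(-.095,-.14,.12)),("top",f1(512,250),(.095,-.14,.12)),("top",f1(88,168),(.095,.14,.12)),
("top",f1(243,486),(-.088,0,.155)),("top",f1(299,235),(.081,0,.093)),("top",f1(249,476),(-.081,0,.093)),
("scene",f2(155,219),(-.095,.14,.12)),("scene",f2(357,512),(.095,-.14,.12)),("scene",f2(141,505),(-.095,-.14,.12)),("scene",f2(165,370),(-.081,0,.093)),("scene",f2(343,366),(.081,0,.093))]
def H(p,P):
    c,s=np.cos(p[2]),np.sin(p[2]);return np.array([p[0]+c*P[0]-s*P[1],p[1]+s*P[0]+c*P[1],P[2]])
def r(p,LL=L): return np.ravel([proj(n,H(p,P))[0]-uv for n,uv,P in LL])
for S in(L,L[:7],L[7:]):
    p=least_squares(r,[.6,0,0],args=(S,),loss="soft_l1").x;print(p)
p=least_squares(r,[.6,0,0],loss="soft_l1").x;print(r(p).reshape(-1,2))
for k,P in dict(empty=(0,-.0645,.008),loop=(-.088,0,.142),hinge=(.095,0,.12)).items():print(k,H(p,P))
# lid angle: edge inner/outer corners
def e(a,dx,y,t):return H(p,(.095-dx*np.cos(a)+t*np.sin(a),y,.12+dx*np.sin(a)+t*np.cos(a)))
for a in(1.65,1.7,1.75,1.8):print(a,[proj("top",e(a,.196,y,0))[0] for y in(.146,-.146)],e(a,.196,0,.012))
print(f1(65,20),f1(588,127))
for n,uv,c in(("top",f1(738,146),0),("top",(476,177),0),("scene",(387,321),0),("scene",(375,367),0),("top",(158,171),.01)):print(n,atz(n,uv,c))
for n in("top","scene"):print(proj(n,[.457,.362,.09]))
```

```text
[ 0.5404 -0.0167 -0.1826]
[ 0.5406 -0.017  -0.1837]
[ 0.5399 -0.0162 -0.1828]
[[-2.8481  1.4726]
 [ 1.5153  2.3565]
 [ 1.6213 -0.4176]
 [-0.2929 -1.8159]
 [ 0.1968 -0.0238]
 [-0.5846 -0.7364]
 [-0.6787  0.302 ]
 [-0.3646 -1.4795]
 [ 4.1339  0.0193]
 [-1.6206  1.3344]
 [-0.3144 -0.9958]
 [ 1.5557  1.1786]]
empty [ 0.5286 -0.0801  0.008 ]
loop [ 0.4538 -0.0007  0.142 ]
hinge [ 0.6338 -0.034   0.12  ]
1.65 [array([267.7353, 133.6994]), array([400.6122, 160.5056])] [ 0.6608 -0.0389  0.3144]
1.7 [array([268.7311, 129.4801]), array([401.3738, 156.208 ])] [ 0.6703 -0.0407  0.3128]
1.75 [array([269.7384, 125.3597]), array([402.0887, 151.9984])] [ 0.6797 -0.0424  0.3107]
1.8 [array([270.7534, 121.3532]), array([402.7545, 147.8922])] [ 0.6891 -0.0442  0.3081]
(270.875, 122.625) (401.625, 149.375)
top [ 0.7008 -0.3403  0.    ]
top [ 0.6384 -0.4424  0.    ]
scene [ 0.6988 -0.3383  0.    ]
scene [ 0.6427 -0.4389  0.    ]
top [0.636  0.4406 0.01  ]
[[174.9364 235.4321]]
[[256.9088  94.3499]]
```

Careful with the scale: shifts go in units of 100 mm. That gives: 0.058 m is 0.58, 0.057 m is 0.57.

Call:
jog_arm --plan '[[[0.41, -0.41, 0, -0.188], [0.48, -0.33, 0, -0.188], [0.54, -0.23, 0, -0.188], [0.57, -0.13, 0, -0.188], [0.58, -0.02, 0, -0.188]]]' --finger_gap 1.0 --force 40

```text
time: 0.72
tool_pos: [0.3857, -0.3354, 0.2308]
tcp_rot: [-2.422, -2.001, -0.0]
wrist_force: [1.4, 0.1, 0.1]
width: 0.998
grip_force: 0.0
```

Call:
jog_arm --plan '[[[0.58, -0.05, 0, 0], [0.58, -0.05, 0, 0], [0.58, -0.05, 0, 0], [0.58, -0.05, 0, 0], [0.58, -0.05, 0, 0]]]'

```text
time: 1.35
tool_pos: [0.417, -0.0462, 0.2311]
tcp_rot: [2.428, 1.993, 0.0]
wrist_force: [0.2, 0.2, 0.5]
width: 1.004
grip_force: 0.0
```

Call:
jog_arm --plan '[[[0.58, -0.05, 0, 0], [0.58, -0.05, 0, 0], [0.58, -0.05, 0, 0], [0.58, -0.05, 0, 0], [0, 0, 0, 0]]]'

```text
time: 1.98
tool_pos: [0.4424, 0.1869, 0.2309]
tcp_rot: [-2.421, -2.0, 0.0]
wrist_force: [-1.1, -0.9, 0.6]
width: 0.997
grip_force: 0.0
```

Run:
```python
from h import *
s=bot.read_state();print(s["q"],s["time"],s["tool_pos"],tool(np.array([.456,.362,.048])-s["tool_pos"]),cv2.Rodrigues(s["tcp_rot"])[0])
```

```text
[ 0.3471 -0.1103  2.0061  0.001   1.2463  0.5365] 1.975 [0.4424 0.1869 0.2309] [ 0.1745 -0.0195  0.183 ] [[ 0.1886  0.9821 -0.0007]
 [ 0.9821 -0.1886  0.0007]
 [ 0.0006 -0.0009 -1.    ]]
```

To row units: 0.0585 m is 0.585, 0.058 m is 0.58.

Call:
jog_arm --plan '[[[0.58, -0.065, 0, 0], [0.58, -0.065, 0, 0], [0.585, -0.065, 0, 0], [0, 0, 0.5, 0], [0, 0, 0.5, 0]]]'

```text
time: 2.6
tool_pos: [0.4583, 0.3583, 0.1305]
tcp_rot: [2.426, 1.995, 0.002]
wrist_force: [0.8, 0.3, -0.2]
width: 1.0
grip_force: 0.0
```

Call:
jog_arm --plan '[[[0, 0, 0.5, 0], [0, 0, 0.33, 0], [0, 0, 0, 0]]]'

```text
time: 2.98
tool_pos: [0.455, 0.3551, 0.0446]
tcp_rot: [-2.428, -1.993, 0.013]
wrist_force: [-0.3, -0.2, 0.5]
width: 1.001
grip_force: 0.0
```

Call:
jog_arm --plan '[[[0, 0, 0, 0], [0, 0, 0, 0], [0, 0, 0, 0], [0, 0, 0, 0], [0, 0, 0, 0]]]' --finger_gap 0 --force 40

```text
time: 3.6
tool_pos: [0.459, 0.3592, 0.0512]
tcp_rot: [2.427, 1.994, 0.006]
wrist_force: [-2.2, -2.0, 7.5]
width: 0.679
grip_force: 43.5
```

Call:
jog_arm --plan '[[[0, 0, -0.3, 0], [0, 0, -0.5, 0], [0, 0, -0.5, 0], [0, 0, -0.5, 0], [0, 0, 0, 0]]]'

```text
time: 4.22
tool_pos: [0.461, 0.3605, 0.2352]
tcp_rot: [2.427, 1.993, 0.02]
wrist_force: [0.5, 1.1, -3.0]
width: 0.683
grip_force: 44.1
```

Run:
```python
from h import *
s=bot.read_state();print(s["wrist_force"],s["tool_pos"],tool(np.array([.5286,-.0801,.2])-s["tool_pos"]))
```

```text
[ 0.4777  1.0654 -2.9552] [0.461  0.3605 0.2352] [-0.4194  0.1516  0.0327]
```

Call:
jog_arm --plan '[[[-0.46, 0.17, 0, 0], [-0.47, 0.17, 0, 0], [-0.47, 0.17, 0, 0], [-0.47, 0.17, 0, 0], [-0.47, 0.17, 0, 0]]]'

```text
time: 4.85
tool_pos: [0.4946, 0.1104, 0.2265]
tcp_rot: [-2.427, -1.994, 0.003]
wrist_force: [0.1, 1.4, -3.1]
width: 0.684
grip_force: 44.0
```

Call:
jog_arm --plan '[[[-0.47, 0.17, 0, 0], [-0.47, 0.17, 0, 0], [-0.47, 0.17, 0, 0], [-0.42, 0.16, 0, 0], [0, 0, 0, 0]]]'

```text
time: 5.48
tool_pos: [0.525, -0.0831, 0.2265]
tcp_rot: [-2.431, -1.989, 0.003]
wrist_force: [-0.3, 0.5, -3.6]
width: 0.687
grip_force: 44.0
```

Call:
jog_arm --plan '[[[0, 0, 0, 0], [0, 0, 0, 0]]]'

```text
time: 5.72
tool_pos: [0.5251, -0.0791, 0.2275]
tcp_rot: [-2.425, -1.995, 0.001]
wrist_force: [0.4, 0.0, -3.4]
width: 0.683
grip_force: 44.0
```

Run:
```python
from h import *
s=bot.read_state();R=cv2.Rodrigues(s["tcp_rot"])[0];print(s["tool_pos"],tool(np.array([.5286,-.0801,.059])-s["tool_pos"]),R[:,1])
cv2.imwrite("pics/j1.png",np.hstack([cv2.resize(bot.read_camera(n)[90:290,220:420,::-1],None,fx=2,fy=2) for n in("top","scene")]))
```

```text
[ 0.5251 -0.0791  0.2275] [-0.0003  0.0038  0.1685] [ 0.9812 -0.193  -0.0012]
```

View pics/j1.png

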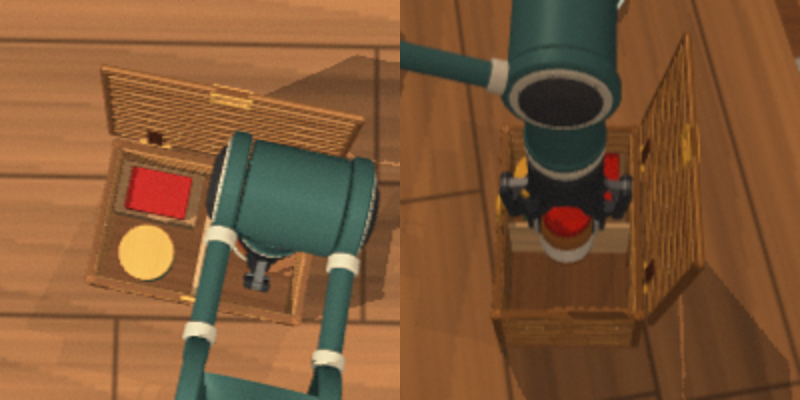

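The jar hangs over the empty half: in the scene panel it is at (567,240), clear of the walls and the partition. I'll lower it.

To row units: 0.04 m is 0.4, 0.025 m is 0.25.

Call:
jog_arm --plan '[[[0, 0.04, 0.4, 0], [0, 0, 0.4, 0], [0, 0, 0.4, 0], [0, 0, 0.25, 0], [0, 0, 0, 0]]]'

```text
time: 6.45
tool_pos: [0.5273, -0.0798, 0.0809]
tcp_rot: [-2.423, -1.993, 0.006]
wrist_force: [-1.0, -0.6, -3.2]
width: 0.683
grip_force: 44.0
```

Call:
jog_arm --plan '[[[0, 0, 0.06, 0], [0, 0, 0.04, 0], [0, 0, 0.03, 0], [0, 0, 0, 0]]]'

```text
time: 6.95
tool_pos: [0.5297, -0.0811, 0.0705]
tcp_rot: [2.428, 1.994, 0.0]
wrist_force: [-0.5, -0.1, -3.5]
width: 0.686
grip_force: 44.0
```

Call:
jog_arm --plan '[[[0, 0, 0.03, 0], [0, 0, 0.03, 0], [0, 0, 0, 0]]]'

```text
time: 7.32
tool_pos: [0.5293, -0.0809, 0.0639]
tcp_rot: [-2.427, -1.994, 0.001]
wrist_force: [-0.4, 0.1, -3.3]
width: 0.684
grip_force: 44.0
```

To row units: 0.003 m is 0.03.

Call:
jog_arm --plan '[[[0, 0, 0.03, 0], [0, 0, 0, 0], [0, 0, 0, 0]]]'

```text
time: 7.7
tool_pos: [0.5297, -0.081, 0.0613]
tcp_rot: [-2.428, -1.994, 0.0]
wrist_force: [0.3, 0.8, -3.1]
width: 0.686
grip_force: 44.0
```

Call:
jog_arm --plan '[[[0, 0, 0.02, 0], [0, 0, 0, 0], [0, 0, 0, 0]]]'

```text
time: 8.07
tool_pos: [0.5297, -0.081, 0.0593]
tcp_rot: [2.428, 1.994, 0.0]
wrist_force: [0.5, -1.0, -2.6]
width: 0.686
grip_force: 44.1
```

To row units: 0.002 m is 0.02.

Call:
jog_arm --plan '[[[0, 0, 0.02, 0], [0, 0, 0, 0], [0, 0, 0, 0]]]'

```text
time: 8.45
tool_pos: [0.5298, -0.081, 0.0592]
tcp_rot: [-2.428, -1.994, 0.0]
wrist_force: [-5.9, 1.1, 10.3]
width: 0.684
grip_force: 46.2
```

The jar has touched down: the wrist force changed sign. I'll release it, go up and close the fingers, then move behind the lid.

Call:
jog_arm --plan '[[[0, 0, -0.01, 0], [0, 0, 0, 0], [0, 0, 0, 0], [0, 0, 0, 0], [0, 0, 0, 0]]]' --finger_gap 1.0

```text
time: 9.07
tool_pos: [0.5296, -0.081, 0.0581]
tcp_rot: [-2.427, -1.994, 0.0]
wrist_force: [-0.3, 0.6, -0.1]
width: 0.997
grip_force: 0.0
```

Call:
jog_arm --plan '[[[0, 0, -0.2, 0], [0, 0, -0.6, 0], [0, 0, -0.625, 0], [0, 0, -0.625, 0], [0, 0, -0.625, 0]]]'

```text
time: 9.7
tool_pos: [0.5293, -0.0809, 0.3278]
tcp_rot: [2.427, 1.994, 0.0]
wrist_force: [1.7, -0.3, 0.4]
width: 0.996
grip_force: 0.0
```

Call:
jog_arm --plan '[[[0, 0, -0.52, 0], [0, 0, 0, 0], [0, 0, 0, 0]]]' --finger_gap 0

```text
time: 10.07
tool_pos: [0.5294, -0.0809, 0.3772]
tcp_rot: [-2.427, -1.994, 0.0]
wrist_force: [-0.1, 0.2, 0.7]
width: 0.376
grip_force: 0.0
```

Run:
```python
from h import *
s=bot.read_state();R=cv2.Rodrigues(s["tcp_rot"])[0];print(s["tool_pos"],tool(np.array([.7247,-.0813,.275])-s["tool_pos"]),R[:,1],s["width"])
cv2.imwrite("pics/j2.png",np.hstack([cv2.resize(bot.read_camera(n)[90:290,220:420,::-1],None,fx=2,fy=2) for n in("top","scene")]))
```

```text
[ 0.5294 -0.0809  0.3772] [0.0376 0.1917 0.1021] [ 0.981  -0.1942 -0.0005] 0.37592211364929234
```

View pics/j2.png

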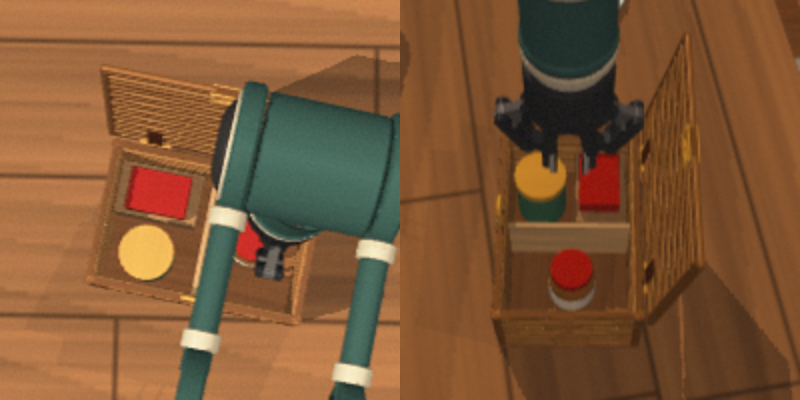

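The jar stands upright in the empty half at (572,280) in the scene panel. I'll turn the gripper 90° so the knuckles lie along the lid, then go behind it.

Call:
jog_arm --plan '[[[0, 0, 0, 0.188], [0, 0, 0, 0.188], [0, 0, 0, 0.188], [0, 0, 0, 0.188], [0, 0, 0, 0.188]]]' --finger_gap 0

```text
time: 10.8
tool_pos: [0.5288, -0.0808, 0.3752]
tcp_rot: [-3.067, -0.672, 0.006]
wrist_force: [0.0, 0.1, 0.2]
width: -0.001
grip_force: 0.0
```

Call:
jog_arm --plan '[[[0, 0, 0, 0.188], [0, 0, 0, 0.188], [0, 0, 0, 0.188], [0, 0, 0, 0.055], [0, 0, 0, 0]]]'

```text
time: 11.42
tool_pos: [0.5289, -0.0808, 0.3755]
tcp_rot: [-3.129, 0.281, 0.006]
wrist_force: [-0.6, 0.5, -1.1]
width: -0.005
grip_force: 0.0
```

Call:
jog_arm --plan '[[[0.45, -0.08, 0, 0], [0.5, -0.09, 0, 0], [0.5, -0.09, 0, 0], [0.48, -0.09, 0, 0], [0, 0, 0, 0]]]'

```text
time: 12.05
tool_pos: [0.7277, -0.0808, 0.3721]
tcp_rot: [-3.129, 0.279, 0.01]
wrist_force: [-0.7, 0.2, -0.2]
width: 0.004
grip_force: 0.0
```

Call:
jog_arm --plan '[[[0, 0, 0.45, 0], [0, 0, 0.45, 0], [0, 0, 0, 0]]]'

```text
time: 12.42
tool_pos: [0.7217, -0.0806, 0.2816]
tcp_rot: [-3.128, 0.281, 0.018]
wrist_force: [-0.1, -0.3, 1.5]
width: -0.001
grip_force: 0.0
```

Add to h.py:
```python
HP=np.array([.5404,-.0167,-.1826])
def ham(P):
    c,s=np.cos(HP[2]),np.sin(HP[2]);d=np.array(P[:2])-HP[:2];return np.array([c*d[0]+s*d[1],-s*d[0]+c*d[1],P[2]])
def st():
    s=bot.read_state();R=cv2.Rodrigues(s["tcp_rot"])[0];print("ham",ham(s["tool_pos"]),"phi",np.arctan2(R[1,0],R[0,0]),"q",s["q"])
```

```bash
python3 -c 'from h import *;st()'
```

```text
ham [ 0.1899 -0.0299  0.2816] phi -0.17910245757853954 q [-0.1455  0.3453  1.4083 -0.0001  1.3996  1.6044]
```

To row units: -0.02 m is -0.2, -0.015 m is -0.15.

Call:
jog_arm --plan '[[[-0.2, 0, 0, 0], [-0.2, 0, 0, 0], [-0.2, 0, 0, 0], [-0.15, 0, 0, 0], [-0.2, 0, 0.01, 0]]]'

```text
time: 13.05
tool_pos: [0.6332, -0.0643, 0.2899]
tcp_rot: [3.129, -0.282, 0.009]
wrist_force: [2.4, -0.4, 2.2]
width: 0.001
grip_force: 1.3
```

Call:
jog_arm --plan '[[[-0.2, 0, 0.02, 0], [-0.2, 0, 0.05, 0], [-0.15, 0, 0.06, 0], [-0.14, 0, 0.07, 0], [-0.14, 0, 0.07, 0]]]'

```text
time: 13.68
tool_pos: [0.5502, -0.0492, 0.2603]
tcp_rot: [3.129, -0.282, 0.002]
wrist_force: [0.1, -0.4, 0.5]
width: 0.002
grip_force: 0.6
```

```bash
python3 -c '
from h import *
st()
cv2.imwrite("pics/l1.png",np.hstack([cv2.resize(bot.read_camera(n)[90:290,220:420,::-1],None,fx=2,fy=2) for n in("top","scene")]))'
```

```text
ham [ 0.0155 -0.0301  0.2603] phi -0.1795923789987333 q [-0.1342  0.0136  1.8333 -0.      1.2934  1.6162]
```

View pics/l1.png

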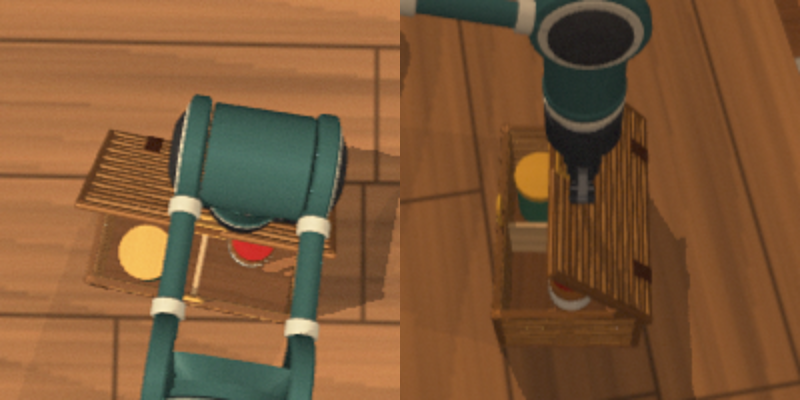

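The lid now leans forward at about 0.9 rad, with its free edge at (555,275) in the scene panel and the fingertips on its outer face. I'll follow it down.

Call:
jog_arm --plan '[[[-0.12, 0, 0.12, 0], [-0.12, 0, 0.14, 0], [-0.12, 0, 0.14, 0], [-0.08, 0, 0.14, 0], [-0.08, 0, 0.14, 0]]]'

```text
time: 14.4
tool_pos: [0.4993, -0.0399, 0.191]
tcp_rot: [3.129, -0.282, -0.0]
wrist_force: [0.2, -0.5, 0.7]
width: -0.0
grip_force: 0.3
```

Call:
jog_arm --plan '[[[-0.08, 0, 0.14, 0], [-0.05, 0, 0.13, 0], [-0.04, 0, 0.12, 0], [0, 0, 0.1, 0], [0, 0, 0.08, 0]]]'

```text
time: 15.02
tool_pos: [0.4829, -0.0369, 0.1342]
tcp_rot: [-3.129, 0.282, 0.0]
wrist_force: [0.3, -0.7, -0.4]
width: 0.001
grip_force: 0.0
```

Call:
jog_arm --plan '[[[0, 0, 0.04, 0], [0, 0, 0, 0], [0, 0, 0, 0]]]'

```text
time: 15.4
tool_pos: [0.4828, -0.0369, 0.132]
tcp_rot: [3.129, -0.282, -0.001]
wrist_force: [-4.9, 0.8, 6.9]
width: 0.002
grip_force: 3.8
```

```bash
python3 -c '
from h import *
st()'
```

```text
ham [-0.0529 -0.0304  0.132 ] phi -0.17970998116093134 q [-0.1278 -0.0117  2.1057 -0.0001  1.0481  1.6228]
```

The lid is shut: the fingertips rest on it at z = 0.132 m with 7 N. I'll retreat towards the peg and re-measure the loop and peg.

To row units: -0.06 m is -0.6, 0.05 m is 0.5.

Call:
jog_arm --plan '[[[0, 0, -0.4, 0], [0, 0, -0.6, 0], [0, 0, -0.3, 0], [-0.2, 0.5, 0, -0.09], [-0.2, 0.5, 0, -0.089]]]' --finger_gap 1.0

```text
time: 16.02
tool_pos: [0.43, -0.1313, 0.262]
tcp_rot: [3.14, 0.007, 0.004]
wrist_force: [-0.6, -0.6, 0.6]
width: 1.0
grip_force: 0.0
```

Call:
jog_arm --plan '[[[0, 0.6, 0, 0], [0, 0.6, 0, 0], [0, 0.45, 0, 0], [0, 0, 0, 0]]]'

```text
time: 16.52
tool_pos: [0.4295, -0.2986, 0.2608]
tcp_rot: [3.141, -0.007, 0.0]
wrist_force: [0.5, 0.4, 0.4]
width: 0.999
grip_force: 0.0
```

```bash
python3 -c '
from h import *
st();print(bot.read_state()["tool_pos"])
t=bot.read_camera("top")[:,:,::-1];s=bot.read_camera("scene")[:,:,::-1]
cv2.imwrite("pics/t3.png",t);cv2.imwrite("pics/s3.png",s)
z=lambda a,f:cv2.resize(a,None,fx=f,fy=f,interpolation=cv2.INTER_CUBIC)
cv2.imwrite("pics/l3.png",np.hstack([z(t[215:265,290:340],8),z(s[170:220,250:300],8)]))
cv2.imwrite("pics/all3.png",np.vstack([z(t[115:270,255:455],2),z(s[140:340,220:420],2)[:290]]))
'
```

```text
ham [-0.0578 -0.2973  0.2608] phi -0.004773589741784765 q [-0.6547 -0.0435  1.8889 -0.0006  1.2957  0.921 ]
[ 0.4295 -0.2986  0.2608]
```

View pics/l3.png

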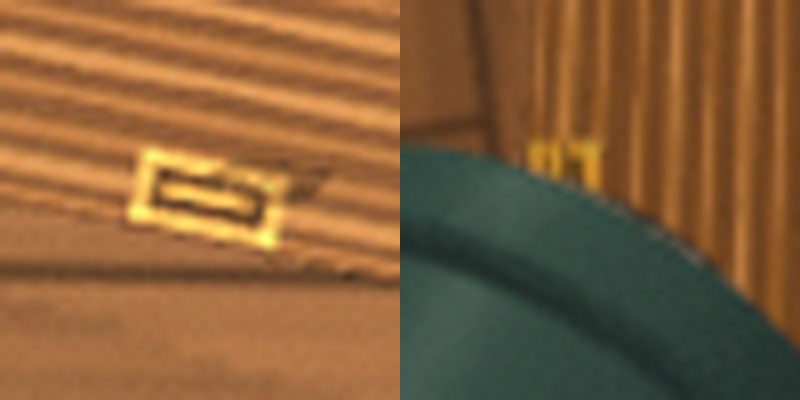

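```bash
python3 -c '
from h import *
c,s=np.cos(HP[2]),np.sin(HP[2])
H=lambda X,Y,z:np.array([HP[0]+c*X-s*Y,HP[1]+s*X+c*Y,z])
t=cv2.imread("pics/t3.png").astype(int)[215:265,290:340]
m=(t[:,:,2]>150)&(t[:,:,1]>125)&(t[:,:,0]<110);m[:15]=0;m[33:]=0
f=lambda p:(p-[290,215]+.5)*8-.5
for P in((-.088,.015,.158),(-.088,-.015,.158),(-.088,.018,.132),(-.088,-.018,.132),(-.101,.05,.132),(-.101,-.05,.132),(-.101,-.146,.132),(-.101,.146,.132)):print(P,f(proj("top",H(*P))[0]),proj("top",H(*P))[0])
im=cv2.resize(t[15:35,12:42].astype(np.uint8),None,fx=24,fy=24,interpolation=cv2.INTER_NEAREST)
t3=cv2.imread("pics/t3.png")
al=cv2.resize(t3[150:270,255:445],None,fx=4,fy=4,interpolation=cv2.INTER_CUBIC)
g=np.zeros((590,760,3),np.uint8);g[:480]=al;g[480:,:160]=cv2.resize(im,(160,110),interpolation=0);
g[380:590,:315]=cv2.resize(im,(315,210),interpolation=0)
cv2.imwrite("pics/z3.png",g)'
```

```text
(-0.088, 0.015, 0.158) [159.6978 185.9492] [309.5247 237.8061]
(-0.088, -0.015, 0.158) [256.3331 205.9345] [321.6041 240.3043]
(-0.088, 0.018, 0.132) [151.5132 185.9639] [308.5016 237.808 ]
(-0.088, -0.018, 0.132) [265.0418 209.4442] [322.6927 240.743 ]
(-0.101, 0.05, 0.132) [ 42.1417 206.1872] [294.8302 240.3359]
(-0.101, -0.05, 0.132) [357.7861 271.559 ] [334.2858 248.5074]
(-0.101, -0.146, 0.132) [662.0119 334.5407] [372.314  256.3801]
(-0.101, 0.146, 0.132) [-259.6101  143.6678] [257.1112 232.521 ]
```

View pics/z3.png

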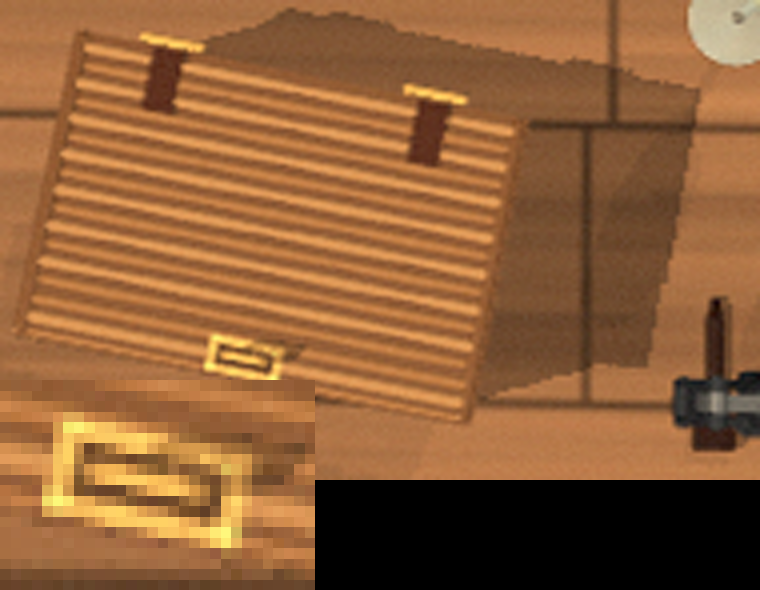

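The lid is shut and the loop stands in the middle of its slot, at about (315.6, 239.2) in the top view, which matches the model. Next is the peg.

Call:
jog_arm --plan '[[[-0.125, 0.236, 0, 0], [0, 0, 0.625, 0], [0, 0, 0.625, 0], [0, 0, 0.625, 0], [0, 0, 0.3, 0]]]' --finger_gap 0.7 --force 50

```text
time: 17.25
tool_pos: [0.4152, -0.3155, 0.0396]
tcp_rot: [-3.137, -0.002, 0.007]
wrist_force: [-1.1, -0.8, 1.0]
width: 0.7
grip_force: 0.0
```

Call:
jog_arm --plan '[[[0, 0, 0.2, 0], [0, 0, 0.12, 0], [0, 0, 0, 0], [0, 0, 0, 0]]]'

```text
time: 17.75
tool_pos: [0.4181, -0.3194, 0.0124]
tcp_rot: [3.14, -0.0, 0.002]
wrist_force: [-0.0, 0.1, -0.1]
width: 0.699
grip_force: 0.0
```

```bash
python3 -c '
from h import *
print(bot.read_state()["tool_pos"])'
```

```text
[ 0.4181 -0.3194  0.0124]
```

To row units: 0.003 m is 0.03, 0.005 m is 0.05.

Call:
jog_arm --plan '[[[-0.01, 0.03, 0.05, 0], [0, 0, 0.045, 0], [0, 0, 0, 0]]]'

```text
time: 18.12
tool_pos: [0.4157, -0.322, 0.0014]
tcp_rot: [-3.141, 0.002, 0.001]
wrist_force: [0.2, 1.2, 0.3]
width: 0.7
grip_force: 0.0
```

Call:
jog_arm --plan '[[[0, 0, 0, 0], [0, 0, 0, 0], [0, 0, 0, 0], [0, 0, 0, 0], [0, 0, 0, 0]]]' --finger_gap 0 --force 50

```text
time: 18.75
tool_pos: [0.4164, -0.3224, 0.0021]
tcp_rot: [3.141, -0.001, 0.001]
wrist_force: [0.3, -0.5, 2.7]
width: 0.31
grip_force: 49.4
```

The peg is gripped. Inserting it needs a TCP radius of about 0.35 m, so I'll check how near the arm can really come by fitting its planar kinematics.

```bash
python3 -c '
from h import *
from scipy.optimize import least_squares
s=bot.read_state();p=s["tool_pos"];q=s["q"];print(q)
D=np.array([(.6745,.2301,.2647,1.6053),(.4803,.2309,-.1103,2.0061),(.7262,.2816,.3453,1.4083),(.5524,.2603,.0136,1.8333),(.4842,.132,-.0117,2.1057),(.5231,.2608,-.0435,1.8889),(np.hypot(*p[:2]),p[2],q[1],q[2])])
def fk(x,q2,q3):
    r0,z0,a,b,e=x
    return np.array([r0+a*np.sin(q2)+b*np.sin(q2+q3+e),z0+a*np.cos(q2)+b*np.cos(q2+q3+e)])
fit=least_squares(lambda x:(fk(x,D[:,2],D[:,3])-D[:,:2].T).ravel(),[0,.1,.4,.4,0]);x=fit.x
print(x,np.abs(fit.fun).max())
for z in(.138,.2):
  for r in(.33,.345,.36,.37,.38,.4):
    o=least_squares(lambda y:fk(x,*y)-[r,z],[-.2,2.2]);y=o.x;print(z,r,y,np.pi-y.sum(),o.cost)
'
```

```text
[-0.7061  0.2443  2.1054 -0.      0.7911  0.8654]
[ 0.0011 -0.0937  0.5058  0.5643 -0.0039] 0.0013253193044296951
0.138 0.33 [-0.3673  2.3819] 1.127010990859608 7.392592258342544e-18
0.138 0.345 [-0.3291  2.3566] 1.1140638937463194 1.095741690604911e-19
0.138 0.36 [-0.2921  2.3309] 1.102756440255014 3.2413199089601153e-22
0.138 0.37 [-0.268   2.3135] 1.0960765655122633 6.483897827348036e-25
0.138 0.38 [-0.2444  2.296 ] 1.0900489947530647 6.187874244360193e-27
0.138 0.4 [-0.1985  2.2602] 1.0798411390506706 3.291949849882673e-24
0.2 0.33 [-0.4288  2.3025] 1.267873649266789 7.041199876679734e-31
0.2 0.345 [-0.3913  2.2791] 1.253824017902689 1.956055630830333e-17
0.2 0.36 [-0.3548  2.2551] 1.2412370602799236 4.465088157425788e-19
0.2 0.37 [-0.3308  2.2388] 1.2336237515867523 1.8288019228506727e-20
0.2 0.38 [-0.3073  2.2223] 1.2266094526942568 2.5613271278816646e-22
0.2 0.4 [-0.2612  2.1885] 1.2143011286519323 1.6304501612007004e-24
```

It is reachable down to 0.33 m. I'll lift, bring the peg in front of the loop and turn it to the hamper's yaw.

Careful with the scale: shifts go in units of 100 mm. That gives: -0.06 m is -0.6, -0.05 m is -0.5.

Call:
jog_arm --plan '[[[0, 0, -0.3, 0], [0, 0, -0.5, 0], [0, 0, -0.6, 0], [0, 0, -0.6, 0], [0, 0, 0, 0]]]'

```text
time: 19.38
tool_pos: [0.4192, -0.3248, 0.2082]
tcp_rot: [3.134, -0.001, 0.014]
wrist_force: [-1.1, -0.1, -0.4]
width: 0.312
grip_force: 49.2
```

Call:
jog_arm --plan '[[[-0.18, -0.5, 0, 0], [-0.18, -0.5, 0, 0], [-0.18, -0.5, 0, 0], [-0.18, -0.5, 0, 0], [0, -0.5, 0, 0]]]'

```text
time: 20.0
tool_pos: [0.342, -0.0705, 0.2]
tcp_rot: [-3.141, 0.004, 0.004]
wrist_force: [0.5, 0.4, 0.4]
width: 0.308
grip_force: 49.2
```

Call:
jog_arm --plan '[[[0, -0.5, 0, 0], [0, -0.4, 0, 0.178], [0, 0, 0, 0], [0, 0, 0, 0]]]'

```text
time: 20.5
tool_pos: [0.3439, 0.0151, 0.2008]
tcp_rot: [3.13, -0.258, -0.003]
wrist_force: [-0.5, -0.3, -1.0]
width: 0.309
grip_force: 49.3
```

```bash
python3 -c '
from h import *
st();s=bot.read_state();print(s["tool_pos"],s["width"])
print(tool(np.array([.3447,.0194,.138])-s["tool_pos"]))'
```

```text
ham [-0.1991 -0.0044  0.2008] phi -0.1645588172782367 q [-0.028  -0.3883  2.2749 -0.0006  1.2567  1.7076]
[0.3439 0.0151 0.2008] 0.30868054997087524
[ 0.0002 -0.0044  0.0628]
```

To row units: -0.0044 m is -0.044, 0.03 m is 0.3.

Call:
jog_arm --plan '[[[0, -0.044, 0, 0.016], [0, 0, 0.3, 0], [0, 0, 0.2, 0], [0, 0, 0.11, 0], [0, 0, 0, 0]]]'

```text
time: 21.12
tool_pos: [0.3447, 0.0192, 0.1401]
tcp_rot: [3.128, -0.289, -0.003]
wrist_force: [-0.0, -0.7, -0.4]
width: 0.311
grip_force: 49.3
```

Call:
jog_arm --plan '[[[0, 0, 0, 0], [0, 0, 0, 0], [0, 0, 0, 0]]]'

```text
time: 21.5
tool_pos: [0.3457, 0.0197, 0.1414]
tcp_rot: [-3.128, 0.287, -0.002]
wrist_force: [-0.2, 0.4, 0.8]
width: 0.311
grip_force: 49.3
```

```bash
python3 -c '
from h import *
st();s=bot.read_state();print(s["tool_pos"])
t=bot.read_camera("top")[:,:,::-1];s=bot.read_camera("scene")[:,:,::-1]
cv2.imwrite("pics/t4.png",t);cv2.imwrite("pics/s4.png",s)
z=lambda a,f:cv2.resize(a,None,fx=f,fy=f,interpolation=cv2.INTER_CUBIC)
cv2.imwrite("pics/p4.png",np.hstack([z(t[220:295,275:342],6)[:450],z(s[150:225,230:290],6)[:450]]))
c,sn=np.cos(HP[2]),np.sin(HP[2])
for P in((-.113,0,.142),(-.15,0,.142),(-.088,0,.158),(-.088,0,.142)):
  w=np.array([HP[0]+c*P[0]-sn*P[1],HP[1]+sn*P[0]+c*P[1],P[2]])
  print(P,(proj("top",w)[0]-[275,220]+.5)*6-.5,(proj("scene",w)[0]-[230,150]+.5)*6-.5+[402,0])
'
```

```text
ham [-0.1981  0.0004  0.1414] phi -0.18305023295538536 q [-0.0151 -0.3265  2.3475  0.      1.1193  1.7388]
[0.3457 0.0197 0.1414]
(-0.113, 0, 0.142) [233.6864 177.5251] [586.6645 264.8688]
(-0.15, 0, 0.142) [215.3853 266.5553] [499.0001 263.6435]
(-0.088, 0, 0.158) [245.875  116.8292] [642.7453 248.9256]
(-0.088, 0, 0.142) [245.9942 117.6486] [645.8488 265.6945]
```

View pics/p4.png

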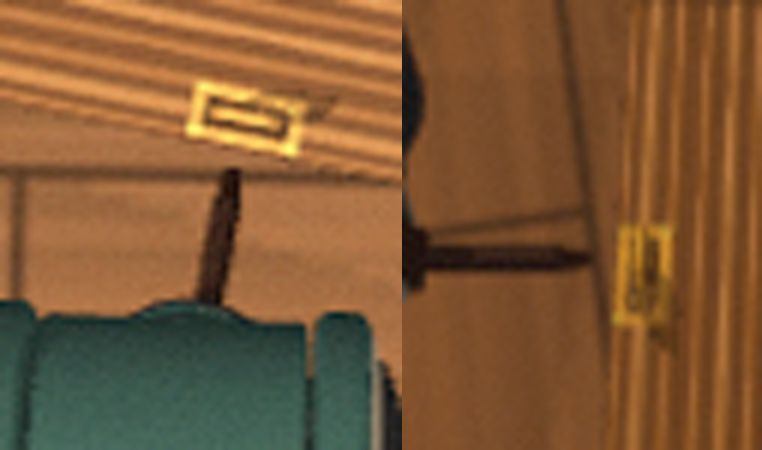

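The peg tip is at (233,170) in the top panel and the loop at (246,117), so they lie on one line. The scene panel shows the height as expected. I'll go down 3 mm and insert.

Call:
jog_arm --plan '[[[0, 0, 0.033, 0], [0, 0, 0, 0], [0.12, 0.004, 0, 0], [0.12, 0, 0, 0], [0.1, 0, 0, 0]]]'

```text
time: 22.22
tool_pos: [0.3799, 0.0128, 0.1376]
tcp_rot: [3.128, -0.288, 0.001]
wrist_force: [-0.0, 0.2, 0.5]
width: 0.312
grip_force: 49.3
```

Call:
jog_arm --plan '[[[0, 0, 0, 0], [0.12, 0, 0, 0], [0.12, 0, 0, 0], [0, 0, 0, 0]]]'

```text
time: 22.72
tool_pos: [0.4033, 0.0085, 0.1377]
tcp_rot: [-3.128, 0.288, -0.001]
wrist_force: [-0.2, 0.1, -0.3]
width: 0.309
grip_force: 49.3
```

```bash
python3 -c '
from h import *
st()'
```

```text
ham [-0.1394 -0.0001  0.1377] phi -0.18340559636149217 q [-0.0406 -0.1878  2.2519 -0.      1.0769  1.7136]
```

Call:
jog_arm --plan '[[[0.1, 0, 0, 0], [0.1, 0, 0, 0], [0.06, 0, 0, 0], [0, 0, 0, 0]]]'

```text
time: 23.22
tool_pos: [0.4282, 0.0039, 0.1375]
tcp_rot: [-3.128, 0.288, 0.0]
wrist_force: [1.2, 0.4, -0.4]
width: 0.311
grip_force: 49.3
```

Call:
jog_arm --plan '[[[0.03, 0, 0, 0], [0.02, 0, 0, 0], [0, 0, 0, 0]]]'

```text
time: 23.6
tool_pos: [0.432, 0.0032, 0.1373]
tcp_rot: [-3.128, 0.287, 0.003]
wrist_force: [-1.7, 0.7, 0.9]
width: 0.308
grip_force: 49.4
```

Call:
jog_arm --plan '[[[0.02, 0, 0, 0], [0, 0, 0, 0]]]'

```text
time: 23.85
tool_pos: [0.4321, 0.0031, 0.1365]
tcp_rot: [-3.128, 0.288, 0.009]
wrist_force: [-6.8, 1.3, 1.5]
width: 0.308
grip_force: 49.5
```

```bash
python3 -c '
from h import *
st()'
```

```text
ham [-0.1101 -0.0002  0.1365] phi -0.18331636540921073 q [-0.0509 -0.1195  2.1969  0.0006  1.07    1.7029]
```

Call:
jog_arm --plan '[[[0.02, 0, 0.01, 0], [0, 0, 0, 0]]]'

```text
time: 24.1
tool_pos: [0.4321, 0.003, 0.1344]
tcp_rot: [-3.128, 0.288, 0.016]
wrist_force: [-8.8, 1.7, 0.5]
width: 0.307
grip_force: 49.3
```

Call:
jog_arm --plan '[[[-0.01, 0, 0.01, 0], [0, 0, 0, 0]]]'

```text
time: 24.35
tool_pos: [0.432, 0.003, 0.1341]
tcp_rot: [-3.128, 0.288, 0.012]
wrist_force: [-8.6, 1.6, 2.5]
width: 0.308
grip_force: 49.5
```

```bash
python3 -c '
from h import *
st()
t=bot.read_camera("top")[:,:,::-1];s=bot.read_camera("scene")[:,:,::-1]
z=lambda a,f:cv2.resize(a,None,fx=f,fy=f,interpolation=cv2.INTER_CUBIC)
cv2.imwrite("pics/p5.png",np.hstack([z(t[200:275,275:342],6)[:450],z(s[160:235,235:300],6)[:450]]))'
```

```text
ham [-0.1101 -0.0003  0.1341] phi -0.18332170993987332 q [-0.0512 -0.1153  2.1981  0.0006  1.0665  1.7026]
```

View pics/p5.png

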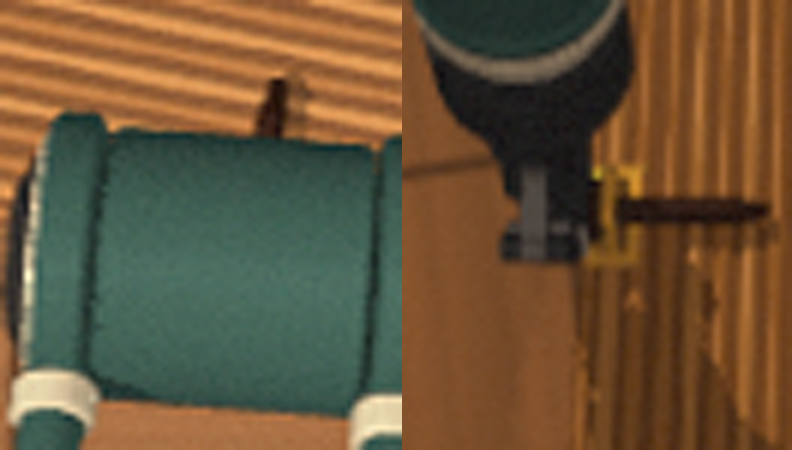

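The peg is through the loop: its tip is at (765,210) in the scene panel and the head is against the loop at (605,210). I'll release and withdraw upward.

To row units: -0.001 m is -0.01.

Call:
jog_arm --plan '[[[-0.01, 0, 0, 0], [0, 0, 0, 0], [0, 0, 0, 0], [0, 0, 0, 0]]]' --finger_gap 0.8

```text
time: 24.95
tool_pos: [0.4351, 0.0026, 0.1358]
tcp_rot: [-3.128, 0.287, -0.001]
wrist_force: [0.9, 1.0, -0.1]
width: 0.796
grip_force: 0.0
```

Call:
jog_arm --plan '[[[0, 0, -0.1, 0], [0, 0, -0.3, 0], [0, 0, -0.5, 0], [0, 0, -0.5, 0], [0, 0.6, 0, 0]]]'

```text
time: 25.58
tool_pos: [0.4277, -0.0548, 0.282]
tcp_rot: [-3.129, 0.276, -0.019]
wrist_force: [0.8, -1.3, 0.0]
width: 0.801
grip_force: 0.0
```

Call:
jog_arm --plan '[[[0, 0.6, 0, 0], [0, 0.6, 0, 0], [0, 0.6, 0, 0], [0, 0, 0, 0], [0, 0, 0, 0]]]'

```text
time: 26.2
tool_pos: [0.3909, -0.2332, 0.2758]
tcp_rot: [-3.128, 0.289, -0.0]
wrist_force: [0.5, 0.2, -0.5]
width: 0.799
grip_force: 0.0
```

```bash
python3 -c '
from h import *
st()
t=bot.read_camera("top")[:,:,::-1];s=bot.read_camera("scene")[:,:,::-1]
z=lambda a,f:cv2.resize(a,None,fx=f,fy=f,interpolation=cv2.INTER_CUBIC)
cv2.imwrite("pics/p6.png",np.vstack([np.hstack([z(t[205:265,290:340],6),z(s[170:230,245:295],6)]),np.hstack([z(t[110:220,130:530],.75),z(s[60:390,230:430],.25).repeat(1,0)[:82,:50].repeat(6,1)])]))'
```

```text
ham [-0.1077 -0.2401  0.2758] phi -0.1845223987848334 q [-0.5932 -0.1893  1.9913  0.0007  1.3396  1.162 ]
```

View pics/p6.png

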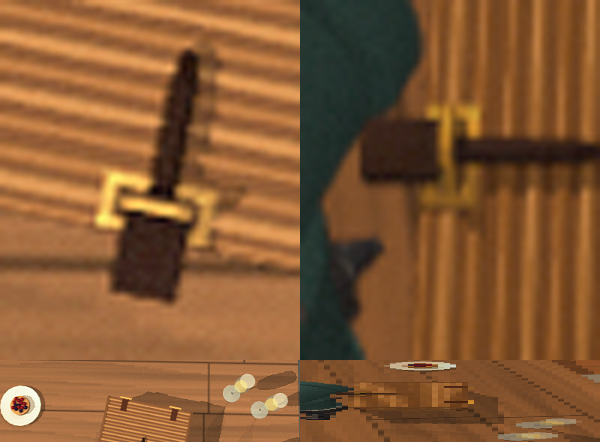

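The peg sits home, with its head at (150,255) against the loop bar at (155,208). The lid is shut, and the flutes and plate are where they were. I'll hand it in.

```bash
python3 -c '
from workcell import bot
print(bot.finish_job())'
```

```text
the job is handed in; nothing more can be done
None
```

The jar stands upright in the hamper's empty half, the lid is shut with the loop up through its slot, and the peg is home with its head against the loop; I handed the job in at about 26 s with the flutes and plate untouched, and no verdict came back.

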